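# Put a battery module under full load on the bench tester

## Task

Slide the battery module along the tester's cradle, under the clear hood, until its leading end is fully home against the brass contacts. Only then turn the spring-return load dial clockwise past its first two clicks to the third one, the red mark (full load), and finish while still holding the dial there against its spring, because the load drops out as soon as it is let go. Leave the multimeter, the tape roll and the small spare module alone.

Things in the scene. Friction and masses are not known exactly. Their poses are not given: they have to be found in the camera images.
- tester: Battery load tester, one fixed unit on an aluminium base plate (x -155 to 115, y -170 to 125 mm, 8 mm thick): pack cradle at its +y side, blue enclosure with the dial at its -y side. Origin: on the table under the enclosure's mid-length; own x runs along the cradle towards the contacts, z up. All tester points have these same axes.
- cradle (a point): Open end of the cradle: on its floor (8 mm above the table) and centre line, at x -149, y 85 mm of the tester. Two black guide rails, 8 mm thick, 18 mm high above the floor, 44 mm apart inside (the module has 1.5 mm free each side), run from here 215 mm in +x to the contacts; white slick plastic floor (friction about 0.25).
- hood_edge (a point): Middle of the lower front edge of the clear hood, 84 mm above the table (6 mm over the module's cells), at x 42, y 85 mm of the tester. The hood is 8 mm thick, 75 mm wide and reaches 54 mm on in +x to the back of the black contact head; two black cheeks below it stand 61 mm apart inside, 75 mm outside.
- contacts (a point): Cradle centre line, level with the faces of the two brass contact pads that stop the module, 43 mm above the table, at x 68, y 85 mm of the tester. x is the way the module slides in.
- module: Battery module: 10 blue cells in black holders, 101 (x, long) x 41 (y) x 70 mm, about 0.5 kg; copper tabs on the leading (+x) end; red board 5 mm high (7 with its parts) on top, x -45 to 1 mm. Origin: centre of the underside. Stands in the cradle, x along it, 40 to 90 mm short of the contacts. Can be gripped across its width above the rails, behind the hood.
- module_front (a point): Centre of the module's leading end face, 35 mm above its underside. The module is home when this point meets contacts.
- dial (a joint): Load dial angle in rad: 0 at rest, growing clockwise from above. Clicks at 0.393, 0.785, 1.178; end stop 1.248. A spring pulls it back to 0 from every click: 0.15 N m at rest, 0.29 at the third. Leaving each click clockwise costs up to 0.1 N m more; past the middle between two clicks the dial is drawn on into the next (the third from 0.982 on), but let go it always returns.
- dial_grip (a point): On the dial's vertical axis, 118 mm above the table, 30 mm above the panel, at x -30, y -85 mm of the tester. Its x axis turns with the dial, along the bar handle to the white-lined pointer end. Grey bar handle 48 mm long, 12 mm thick, 10 to 38 mm above the panel, on a grey skirt of 54 mm diameter, 10 mm high.
- panel (a point): Middle of the enclosure's grey top panel, 88 mm above the table, at y -85 mm of the tester (enclosure 190 x 160 mm). Marks round the dial: white (rest, 0.589 rad left of the tester's x axis), green, yellow, red (third click, 0.589 rad right of it). Display frame 5 mm high, x 42 to 82 mm.
- multimeter: Orange multimeter lying on the table beside the enclosure, 186 x 86 x 34 mm (45 mm at its knob). Origin: centre of its underside. Leave alone.
- tape: Silver roll of tape lying flat, diameter 100 mm, 48 mm high, hole 76 mm, on the table at the cradle side. Origin: centre of its underside. Leave alone.
- spare: Small spare module of 4 cells, 40 x 41 x 70 mm, standing on the table at the cradle side. Origin: centre of its underside. Leave alone.

How it is judged:
On the way, in this order (a step that is already met when the one before it is completed fails the run):
1. the module is slid fully home against the brass contacts, under the hood (x of module_front in the frame of contacts above -0.003 m and z of module_front in the frame of contacts below 0.004 m and value of joint dial below 0.2 rad), for 0.3 s.
2. the dial is turned past two clicks to the third and held there (value of joint dial above 1.08 rad and contact force between the fingers and dial above 1 N), for 0.5 s.
At the end, for the whole second after the job is handed in: The fingers are still holding the dial at the third click (joint above 1.08 rad, contact force above 1 N), with the module flat in the cradle and its leading end within 3 mm of the contacts, not touched by the fingers (all of step 2 and x of module_front in the frame of contacts above -0.003 m and z of module_front in the frame of contacts below 0.004 m and angle between the x axis of module and the x axis of tester, either way round below 0.08 rad and contact force between the fingers and module below 0.1 N); the arm keeps its last pose, push and grip.
It fails at once if the dial is turned (beyond 0.2 rad) while the module is more than 5 mm short of the contacts (value of joint dial above 0.2 rad and x of module_front in the frame of contacts below -0.005 m).
It fails at once if the multimeter, tape roll or spare module is pushed more than 15 mm or tipped (distance of any of multimeter, tape, spare from where it was at the start of the episode above 0.015 m or angle between spare's own z axis and vertical above 0.3 rad).
It also fails if it takes over 43 s, if anything falls off the work surface, if the arm or the gripper's body presses on something with over 40 N, if the wrist force passes 120 N, or if a joint passes its speed limit or range.

## Robot

A 6-joint arm with a two-finger parallel gripper is mounted at the origin on the work surface. World frame = base frame: x ahead of the robot, y to its left, z up, the work surface at z = 0. Lengths are in m, angles in rad, forces in N, time in s.
With the tool pointing down it reaches from about 0.325 to 0.85 m from the base axis. Payload 15.5 kg.
Tool frame: the origin (TCP) lies on the front face of the gripper's body, between the roots of the fingers; the fingertips stand 78 mm ahead of it and the grasp point (between the pads) lies 60 mm ahead of it; z points along the fingers, y is the line along which they close (so a half turn about z gives the same grasp; the last joint's range is limited). The gripper opens to 91 mm and grips with 3 to 60 N. Pads are 32 mm wide; open, the fingers measure 118 mm over their backs; the gripper's body (76 mm by 178 mm) begins 60 mm behind the grasp point.
Start: joints at [-1.333, 0.494, 1.345, -0, 1.302, -0.096], TCP at [0.204, -0.591, 0.292] pointing down, gripper open.
Joint ranges: [-2.91, 2.91], [-0.82, 2.16], [0.22, 2.67], [-1.22, 4.37], [0.12, 2.79], [-3.08, 3.08]. Speed limits (rad/s): [1.89, 1.89, 2.57, 3.01, 3.01, 3.01].

## Interface

Orientations are given as a unit quaternion [x, y, z, w].
In Python, from bench import bot gives the robot as it stands. The module is installed in compiled form; this text tells all that it offers.
- The arm moves only by the tool play_rows, never from a script. Its argument "plan" is a list of rows, each an object of numbers: "fingers": the opening, from 0 (shut) to 1 (fully open); "x", "y", "z": the shift along the world's x, y, z in m; "roll": the turn about the world's z in rad. A call has exactly 10 rows; each row is the pose to reach, as a shift and turn from the pose commanded when the call began; what a row does not reach only later rows make up. A row lasts 1/10 s, in which the tool goes at most 50 mm and 8.59 degrees, less where a joint would pass 70% of its speed; a pose out of reach is approached as far as the arm can. A call with a gripper value outside its range is refused whole. The fingers move at their own pace and stop on an object; "force" is the grip in N (left out, the last holds). Time passes only in rows, so rows that repeat a pose let the fingers close, or fill a call up. It gives the time, the measured TCP pose, the force, the opening and the grip force at its end, in the units of the state.
- bot.state(): the state, without advancing time (a new reading comes with each control period).
- bot.snapshot(name): name is "scene" or "top"; returns a dict with "frame" (400x640x3 uint8, blue, green, red), "z_map" (400x640 float32, m along the optical axis (not along the pixel's ray), 0 where there is no reading), "mtx" (3x3 intrinsics, pixels), "D" ([k1, k2, p1, p2, k3] as OpenCV has them; the pictures are not rectified), "rvec" (rotation vector, rad) and "tvec" (3), from world to camera coordinates, as OpenCV has them. Camera axes: x right, y down, z forward; pixel columns grow to the right and rows downward; lengths in m; the calibration is good to about 2 mm. A picture is of the moment at which its call begins.
- bot.hand_in(): hands the job in; it is judged then, once.
Trained networks look in the newest picture that a camera, given by its name, has taken for a name from the list of things; names that differ only in an ending like _2 or _b are one class to them, and where a whole thing is asked for, a point or a joint stands for the part that bears it (a point fixed in the world has none). Each returns a list of dicts, best first, with "confidence" (0 to 1); they miss things now and then, are a little off and sometimes report something else, mostly with a low value. They report only what shows in the picture. A call takes as long as a camera call.
- bot.spot_in(camera, label): "xy" ([column, row] in pixels, amid what is visible of it).
- bot.regions_of(camera, label): "pixels" (400x640 bool, what is visible of it) and "xy" ([column, row] in pixels, amid what is visible of it).
- bot.mark_of(camera, label): "xy" ([column, row] in pixels: a listed point, or the origin of a listed thing).
The state is a dict: "t": time; "joints": joint angles; "joint_velocities": joint speeds; "joint_torque": joint torques, N m; "tool_pos": TCP position; "ee_rot": TCP orientation; "ft_force": force on the tool from outside, world axes, zero at the start; "wrist_torque": the same for the moment, N m; "gripper_width": finger opening in m; "gripper_force": force on a finger pad.
Only numpy, scipy, OpenCV 4.12 (cv2) and the standard library are available. Lean on these libraries where they do the work, as an engineer would, in place of code of your own. Each camera call takes 0.05 s, during which the arm holds its last target. There are 200 camera calls.

## Working session

There is one attempt and no reset: what is moved stays moved. The work goes in short steps, Python scripts to look and compute and a tool call to move; the robot and the scene stay as the last step left them, time stands still between calls to the robot, and variables do not carry over. Pictures are saved under pics/ and viewed, at most 10 in all, crops included, and the job is handed in when it is done.

Besides the shell and the picture viewer there is one more tool, called by a JSON object that holds its "name" and its "arguments". play_rows: Moves the arm, as the interface text tells. Its arguments: {"type":"object","properties":{"plan":{"type":"array"},"force":{"type":"number"}},"required":["plan"]}

```bash
mkdir -p pics
cat > h.py <<'E'
import numpy as np, cv2
from bench import bot
def w2c(s): return cv2.Rodrigues(np.array(s['rvec'],float))[0], np.array(s['tvec'],float).ravel()
def ray(s,xy):
    R,t=w2c(s); u=cv2.undistortPoints(np.array([[xy]],float),np.array(s['mtx'],float),np.array(s['D'],float)).ravel()
    return -R.T@t, R.T@np.array([u[0],u[1],1.])
def atz(s,xy,z):
    c,d=ray(s,xy); return c+d*(z-c[2])/d[2]
def cloud(s):
    R,t=w2c(s); z=s['z_map']; v,u=np.mgrid[0:400,0:640]
    p=cv2.undistortPoints(np.stack([u,v],-1).reshape(-1,1,2).astype(float),np.array(s['mtx'],float),np.array(s['D'],float)).reshape(400,640,2)
    P=np.concatenate([p,np.ones((400,640,1))],-1)*z[...,None]
    return (P-t)@R
def proj(s,P): return cv2.projectPoints(np.array(P,float).reshape(-1,1,3),np.array(s['rvec'],float),np.array(s['tvec'],float),np.array(s['mtx'],float),np.array(s['D'],float))[0].reshape(-1,2)
E
python3 - <<'E'
from h import *
print(bot.state())
H=dict(cradle=.008,hood_edge=.084,contacts=.043,module=.008,module_front=.043,dial_grip=.118,panel=.088,multimeter=0,tape=0,spare=0,tester=0)
for c in ('scene','top'):
    s=bot.snapshot(c); cv2.imwrite(f'pics/{c}0.png',s['frame'])
    print(c,ray(s,(320,200)))
    for k,z in H.items():
        r=bot.mark_of(c,k)
        for q in r[:2]: print(k,np.round(q['confidence'],2),np.round(q['xy']),np.round(atz(s,q['xy'],z),4))
E
```

```text
{'t': 0.0, 'joints': array([-1.33350294e+00,  4.94187282e-01,  1.34616359e+00,  8.24231113e-06,
        1.30250685e+00, -9.54848249e-02]), 'joint_velocities': array([-0.00079365, -0.00074851, -0.00040457, -0.00020608,  0.00047955,
       -0.0013509 ]), 'joint_torque': array([-3.12218319e-03, -8.78828645e+01, -3.81851828e+01,  7.05439411e-02,
        5.34662814e-02, -1.30160313e-05]), 'tool_pos': array([ 0.20411128, -0.59041067,  0.29162467]), 'ee_rot': array([ 9.86189224e-01,  1.65621301e-01, -4.08486878e-05, -6.31225249e-04]), 'ft_force': array([-0.6109647 ,  0.11273201,  0.46315394]), 'wrist_torque': array([-0.02376308,  0.03053352, -0.00847654]), 'gripper_force': 0.0, 'gripper_width': 0.09123264164454684}
scene (array([0.94232363, 0.2449356 , 0.77623653]), array([-0.48313236, -0.30548213, -0.82056963]))
cradle 0.67 [382. 211.] [0.4387 0.0926 0.008 ]
cradle 0.49 [294. 187.] [ 0.4922 -0.1116  0.008 ]
hood_edge 0.57 [349. 257.] [0.6154 0.1046 0.084 ]
contacts 0.79 [336. 278.] [0.6482 0.1    0.043 ]
module 0.73 [369. 238.] [0.514  0.1027 0.008 ]
module_front 0.98 [362. 247.] [0.5606 0
[... 405 characters left out ...]
-9.98130563e-01]))
cradle 0.67 [277. 245.] [0.4297 0.0896 0.008 ]
hood_edge 0.6 [270. 165.] [0.6191 0.0984 0.084 ]
contacts 0.9 [268. 156.] [0.6462 0.1085 0.043 ]
module 0.69 [273. 210.] [0.517  0.0981 0.008 ]
module_front 0.62 [271. 191.] [0.5613 0.1012 0.043 ]
dial_grip 0.87 [343. 191.] [ 0.5546 -0.0706  0.118 ]
dial_grip 0.65 [273. 209.] [0.5137 0.0873 0.118 ]
panel 0.63 [340. 179.] [ 0.5851 -0.0663  0.088 ]
panel 0.58 [272. 190.] [0.5597 0.0936 0.088 ]
multimeter 0.84 [419. 192.] [ 0.5614 -0.2672  0.    ]
multimeter 0.67 [271. 189.] [0.569  0.1057 0.    ]
tape 0.82 [217. 225.] [0.4792 0.2414 0.    ]
spare 0.65 [213. 190.] [0.568  0.2513 0.    ]
tester 0.59 [306. 183.] [0.585 0.018 0.   ]
```

View pics/scene0.png

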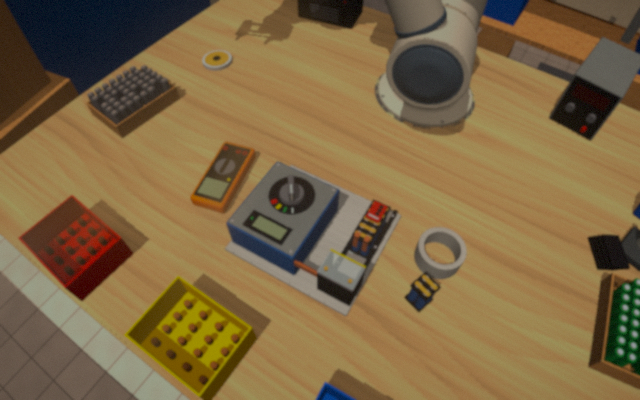

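View pics/top0.png

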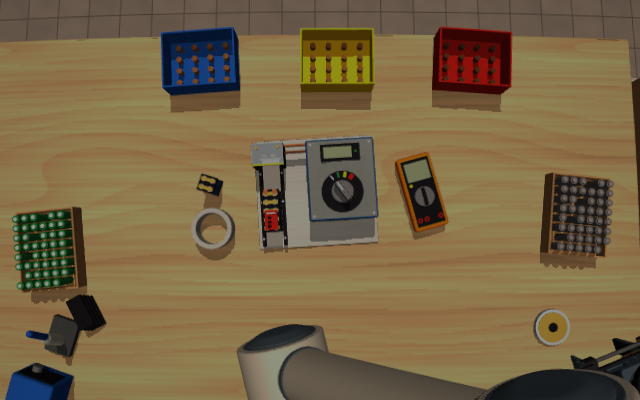

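The scene view shows the tester in the middle (dial about 291,190, module about 370,225), with the tape at (440,252) and the spare at (422,290). The top view shows the dial at (343,191), the module at x≈272 over rows 188–235 and the hood at (268,155), with the tester yawed slightly. Next I'll fit the poses.

```bash
cat > fit.py <<'E'
from h import *
from scipy.optimize import least_squares
L=dict(cradle=(-.149,.085,.008),hood_edge=(.042,.085,.084),contacts=(.068,.085,.043),dial_grip=(-.03,-.085,.118),panel=(0,-.085,.088),tester=(0,0,0))
obs=[]
S={}
for c in ('scene','top'):
    for i in range(3):
        s=S[c]=bot.snapshot(c)
        for k,l in L.items():
            for q in bot.mark_of(c,k)[:1]:
                obs.append((c,l,q['xy'],q['confidence']))
def T(p,l): 
    c,s_=np.cos(p[2]),np.sin(p[2]); return np.array([p[0]+c*l[0]-s_*l[1],p[1]+s_*l[0]+c*l[1],l[2]])
f=lambda p:np.concatenate([(proj(S[c],T(p,l))[0]-xy)*w for c,l,xy,w in obs])
r=least_squares(f,[.585,.0,.05],loss='soft_l1'); print('marks fit',r.x,r.cost)
for c in S:
    P=cloud(S[c]); m=(P[...,2]>.083)&(P[...,2]<.0925)&(P[...,1]<.01)&(P[...,1]>-.19)&(P[...,0]>.45)&(P[...,0]<.72)
    n,lab,st,_=cv2.connectedComponentsWithStats(m.astype(np.uint8)); k=1+np.argmax(st[1:,4]); q=P[lab==k]
    q=q[:,:2]; print(c,'panel z',np.median(P[lab==k][:,2]),cv2.minAreaRect((q*1000).astype(np.float32)), st[k])
    m=(P[...,2]>.100)&(P[...,2]<.13)&(P[...,1]<.0)&(P[...,1]>-.15)&(P[...,0]>.5)&(P[...,0]<.62)
    q=P[m]; print('dial handle',len(q),q.mean(0),q[:,2].max(),cv2.minAreaRect((q[:,:2]*1000).astype(np.float32)))
    m=(P[...,2]>.070)&(P[...,2]<.0875)&(P[...,1]>.065)&(P[...,1]<.14)&(P[...,0]>.42)&(P[...,0]<.72)
    q=P[m]; print('module top',len(q),q.mean(0),q.min(0),q.max(0),cv2.minAreaRect((q[:,:2]*1000).astype(np.float32)))
    for k in('module','spare','tape','multimeter'):
        for g in bot.regions_of(c,k)[:1]:
            q=P[g['pixels']&(P[...,2]>.01)]; print(k,g['confidence'],np.round(np.percentile(q,[3,50,97],axis=0),3).tolist())
np.save('top0.npy',cloud(S['top']))
E
python3 fit.py
python3 - <<'E'
import cv2
a=cv2.imread('pics/top0.png')[125:255,180:460]
b=cv2.imread('pics/scene0.png')[140:320,180:480]
cv2.imwrite('pics/c1.png',cv2.resize(a,(784,364),interpolation=3))
E
```

```text
marks fit [0.58240059 0.0173073  0.04636574] 184.0833826229915
scene panel z 0.08745424558020302 ((588.2454833984375, -66.61904907226562), (191.0119171142578, 160.10438537597656), 3.219651699066162) [ 226  161  113   97 5089]
dial handle 160 [ 0.56273812 -0.06453007  0.12050313] 0.12669535552590422 ((558.4765625, -67.73657989501953), (49.94960021972656, 11.946678161621094), 36.69908905029297)
module top 1023 [0.5393838  0.10131403 0.07794346] [0.4627638  0.06631821 0.0700097 ] [0.67630062 0.13981805 0.08746873] ((569.4863891601562, 92.90765380859375), (212.6874542236328, 73.31050872802734), 5.643510818481445)
module 0.65 [[0.473, 0.081, 0.016], [0.532, 0.104, 0.076], [0.566, 0.121, 0.083]]
spare 0.81 [[0.561, 0.232, 0.014], [0.59, 0.253, 0.067], [0.602, 0.273, 0.071]]
tape 0.72 [[0.537, -0.09, 0.089], [0.564, -0.064, 0.097], [0.583, -0.044, 0.125]]
multimeter 0.91 [[0.481, -0.311, 0.013], [0.575, -0.257, 0.033], [0.654, -0.21, 0.041]]
top panel z 0.0886769545397962 ((586.1197509765625, -68.17012023925781), (190.0453643798828, 159.94166564941406), 3.390781879425049) [ 308  137   71   85 4442]
dial handle 158 [ 0.55586841 -0.06954957  0.11957101] 0.1297853284316909 ((555.6771850585938, -70.11428833007812), (48.049556732177734, 43.47303771972656), 30.567428588867188)
module top 797 [0.51847322 0.0971237  0.07940167] [0.46245082 0.06667105 0.07009403] [0.66900405 0.13828438 0.08747819] ((566.1948852539062, 104.72209167480469), (70.11514282226562, 207.72915649414062), 88.29479217529297)
module 0.56 [[0.467, 0.076, 0.018], [0.512, 0.096, 0.079], [0.559, 0.118, 0.086]]
spare 0.85 [[0.557, 0.231, 0.013], [0.577, 0.246, 0.069], [0.596, 0.27, 0.074]]
tape 0.57 [[0.428, 0.197, 0.013], [0.47, 0.249, 0.047], [0.516, 0.289, 0.052]]
multimeter 0.84 [[0.472, -0.316, 0.024], [0.557, -0.266, 0.035], [0.643, -0.217, 0.042]]
```

View pics/c1.png

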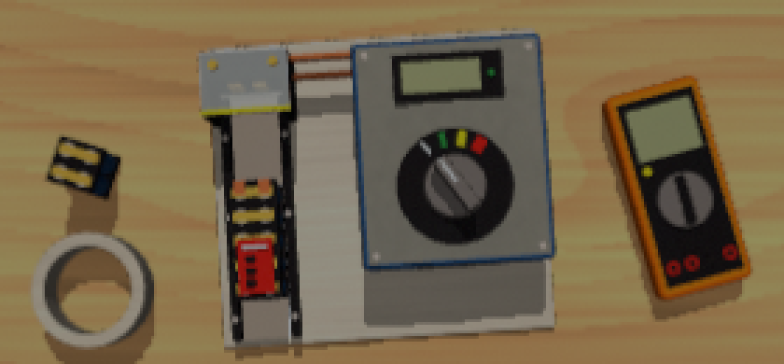

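The panel fit, the marks and the known sizes agree. The tester origin is at (0.582, 0.0174) with yaw 0.056, the dial is at about (0.557, −0.069), and the module front is about 83 mm short. I'll move over the module now.

{"name": "play_rows", "arguments": {"plan": [{"fingers": 1,"x": 0.008,"y": 0.018,"z": 0,"roll": -0.03},{"fingers": 1,"x": 0.022,"y": 0.052,"z": 0,"roll": -0.06},{"fingers": 1,"x": 0.036,"y": 0.088,"z": 0,"roll": -0.09},{"fingers": 1,"x": 0.051,"y": 0.124,"z": 0,"roll": -0.12},{"fingers": 1,"x": 0.066,"y": 0.16,"z": 0,"roll": -0.15},{"fingers": 1,"x": 0.081,"y": 0.196,"z": 0,"roll": -0.18},{"fingers": 1,"x": 0.096,"y": 0.232,"z": 0,"roll": -0.21},{"fingers": 1,"x": 0.111,"y": 0.268,"z": 0,"roll": -0.24},{"fingers": 1,"x": 0.126,"y": 0.304,"z": 0,"roll": -0.26},{"fingers": 1,"x": 0.141,"y": 0.34,"z": 0,"roll": -0.278}]}}

```text
t: 4.7
tool_pos: [0.3455, -0.2493, 0.2924]
ee_rot: [1.0, 0.027, 0.0, 0.0]
ft_force: [1.4, 0.0, -0.4]
gripper_width: 0.0911
gripper_force: 0.0
```

{"name": "play_rows", "arguments": {"plan": [{"fingers": 1,"x": 0.015,"y": 0.036,"z": 0},{"fingers": 1,"x": 0.03,"y": 0.072,"z": 0},{"fingers": 1,"x": 0.045,"y": 0.108,"z": 0},{"fingers": 1,"x": 0.06,"y": 0.144,"z": 0},{"fingers": 1,"x": 0.075,"y": 0.18,"z": 0},{"fingers": 1,"x": 0.09,"y": 0.216,"z": 0},{"fingers": 1,"x": 0.105,"y": 0.252,"z": 0},{"fingers": 1,"x": 0.12,"y": 0.288,"z": 0},{"fingers": 1,"x": 0.134,"y": 0.32,"z": 0},{"fingers": 1,"x": 0.144,"y": 0.348,"z": 0}]}}

```text
invalid input
```

{"name": "play_rows", "arguments": {"plan": [{"fingers": 1,"x": 0.015,"y": 0.036,"z": 0,"roll": 0},{"fingers": 1,"x": 0.03,"y": 0.072,"z": 0,"roll": 0},{"fingers": 1,"x": 0.045,"y": 0.108,"z": 0,"roll": 0},{"fingers": 1,"x": 0.06,"y": 0.144,"z": 0,"roll": 0},{"fingers": 1,"x": 0.075,"y": 0.18,"z": 0,"roll": 0},{"fingers": 1,"x": 0.09,"y": 0.216,"z": 0,"roll": 0},{"fingers": 1,"x": 0.105,"y": 0.252,"z": 0,"roll": 0},{"fingers": 1,"x": 0.12,"y": 0.288,"z": 0,"roll": 0},{"fingers": 1,"x": 0.134,"y": 0.32,"z": 0,"roll": 0},{"fingers": 1,"x": 0.144,"y": 0.346,"z": 0,"roll": 0}]}}

```text
t: 5.7
tool_pos: [0.4898, 0.0972, 0.2923]
ee_rot: [1.0, 0.028, 0.0, -0.0]
ft_force: [-0.2, -0.8, 0.5]
gripper_width: 0.0912
gripper_force: 0.0
```

{"name": "play_rows", "arguments": {"plan": [{"fingers": 1,"x": 0,"y": 0,"z": -0.02,"roll": 0},{"fingers": 1,"x": 0,"y": 0,"z": -0.045,"roll": 0},{"fingers": 1,"x": 0,"y": 0,"z": -0.07,"roll": 0},{"fingers": 1,"x": 0,"y": 0,"z": -0.095,"roll": 0},{"fingers": 1,"x": 0,"y": 0,"z": -0.115,"roll": 0},{"fingers": 1,"x": 0,"y": 0,"z": -0.135,"roll": 0},{"fingers": 1,"x": 0,"y": 0,"z": -0.15,"roll": 0},{"fingers": 1,"x": 0,"y": 0,"z": -0.165,"roll": 0},{"fingers": 1,"x": 0,"y": 0,"z": -0.174,"roll": 0},{"fingers": 1,"x": 0,"y": 0,"z": -0.174,"roll": 0}]}}

```text
t: 6.7
tool_pos: [0.4888, 0.0953, 0.1174]
ee_rot: [1.0, 0.027, -0.001, 0.0]
ft_force: [0.4, -0.6, 0.1]
gripper_width: 0.091
gripper_force: 0.0
```

{"name": "play_rows", "arguments": {"plan": [{"fingers": 0.4,"x": 0,"y": 0,"z": 0,"roll": 0},{"fingers": 0.4,"x": 0,"y": 0,"z": 0,"roll": 0},{"fingers": 0.4,"x": 0,"y": 0,"z": 0,"roll": 0},{"fingers": 0.4,"x": 0,"y": 0,"z": 0,"roll": 0},{"fingers": 0.4,"x": 0,"y": 0,"z": 0,"roll": 0},{"fingers": 0.4,"x": 0,"y": 0,"z": 0,"roll": 0},{"fingers": 0.4,"x": 0,"y": 0,"z": 0,"roll": 0},{"fingers": 0.4,"x": 0,"y": 0,"z": 0,"roll": 0},{"fingers": 0.4,"x": 0,"y": 0,"z": 0,"roll": 0},{"fingers": 0.4,"x": 0,"y": 0,"z": 0,"roll": 0}], "force": 15}}

```text
t: 7.7
tool_pos: [0.4892, 0.0954, 0.1183]
ee_rot: [1.0, 0.027, 0.0, -0.0]
ft_force: [-1.2, 2.5, 4.2]
gripper_width: 0.0412
gripper_force: 15.0
```

Gripped at 41 mm, which matches the module width. I'll slide it 70 mm along the cradle.

{"name": "play_rows", "arguments": {"plan": [{"fingers": 0.4,"x": 0.005,"y": 0.0003,"z": 0,"roll": 0},{"fingers": 0.4,"x": 0.012,"y": 0.0007,"z": 0,"roll": 0},{"fingers": 0.4,"x": 0.02,"y": 0.0011,"z": 0,"roll": 0},{"fingers": 0.4,"x": 0.028,"y": 0.0016,"z": 0,"roll": 0},{"fingers": 0.4,"x": 0.036,"y": 0.002,"z": 0,"roll": 0},{"fingers": 0.4,"x": 0.044,"y": 0.0025,"z": 0,"roll": 0},{"fingers": 0.4,"x": 0.052,"y": 0.0029,"z": 0,"roll": 0},{"fingers": 0.4,"x": 0.059,"y": 0.0033,"z": 0,"roll": 0},{"fingers": 0.4,"x": 0.065,"y": 0.0036,"z": 0,"roll": 0},{"fingers": 0.4,"x": 0.07,"y": 0.0039,"z": 0,"roll": 0}]}}

```text
t: 8.7
tool_pos: [0.5591, 0.0995, 0.1182]
ee_rot: [1.0, 0.027, -0.0, -0.0]
ft_force: [-5.1, 5.1, 7.3]
gripper_width: 0.0407
gripper_force: 15.0
```

{"name": "play_rows", "arguments": {"plan": [{"fingers": 0.4,"x": 0.001,"y": 0.0001,"z": 0,"roll": 0},{"fingers": 0.4,"x": 0.002,"y": 0.0001,"z": 0,"roll": 0},{"fingers": 0.4,"x": 0.003,"y": 0.0002,"z": 0,"roll": 0},{"fingers": 0.4,"x": 0.004,"y": 0.0002,"z": 0,"roll": 0},{"fingers": 0.4,"x": 0.005,"y": 0.0003,"z": 0,"roll": 0},{"fingers": 0.4,"x": 0.006,"y": 0.0003,"z": 0,"roll": 0},{"fingers": 0.4,"x": 0.007,"y": 0.0004,"z": 0,"roll": 0},{"fingers": 0.4,"x": 0.008,"y": 0.0004,"z": 0,"roll": 0},{"fingers": 0.4,"x": 0.009,"y": 0.0005,"z": 0,"roll": 0},{"fingers": 0.4,"x": 0.01,"y": 0.0006,"z": 0,"roll": 0}]}}

```text
t: 9.7
tool_pos: [0.5687, 0.1001, 0.1183]
ee_rot: [1.0, 0.028, -0.001, -0.0]
ft_force: [-4.1, 6.1, 6.5]
gripper_width: 0.0411
gripper_force: 15.0
```

{"name": "play_rows", "arguments": {"plan": [{"fingers": 0.4,"x": 0.001,"y": 0.0001,"z": 0,"roll": 0},{"fingers": 0.4,"x": 0.002,"y": 0.0001,"z": 0,"roll": 0},{"fingers": 0.4,"x": 0.003,"y": 0.0002,"z": 0,"roll": 0},{"fingers": 0.4,"x": 0.004,"y": 0.0002,"z": 0,"roll": 0},{"fingers": 0.4,"x": 0.005,"y": 0.0003,"z": 0,"roll": 0},{"fingers": 0.4,"x": 0.006,"y": 0.0003,"z": 0,"roll": 0},{"fingers": 0.4,"x": 0.006,"y": 0.0003,"z": 0,"roll": 0},{"fingers": 0.4,"x": 0.006,"y": 0.0003,"z": 0,"roll": 0},{"fingers": 0.4,"x": 0.006,"y": 0.0003,"z": 0,"roll": 0},{"fingers": 0.4,"x": 0.006,"y": 0.0003,"z": 0,"roll": 0}]}}

```text
t: 10.7
tool_pos: [0.5729, 0.1003, 0.1175]
ee_rot: [1.0, 0.028, -0.003, -0.0]
ft_force: [-10.3, 5.3, 4.7]
gripper_width: 0.041
gripper_force: 15.0
```

Contact is starting at about 84 mm of travel. I'll press harder with a firmer grip.

{"name": "play_rows", "arguments": {"plan": [{"fingers": 0.4,"x": 0.0,"y": 0,"z": 0,"roll": 0},{"fingers": 0.4,"x": 0.0,"y": 0,"z": 0,"roll": 0},{"fingers": 0.4,"x": 0.001,"y": 0.0001,"z": 0,"roll": 0},{"fingers": 0.4,"x": 0.002,"y": 0.0001,"z": 0,"roll": 0},{"fingers": 0.4,"x": 0.003,"y": 0.0002,"z": 0,"roll": 0},{"fingers": 0.4,"x": 0.004,"y": 0.0002,"z": 0,"roll": 0},{"fingers": 0.4,"x": 0.005,"y": 0.0003,"z": 0,"roll": 0},{"fingers": 0.4,"x": 0.005,"y": 0.0003,"z": 0,"roll": 0},{"fingers": 0.4,"x": 0.005,"y": 0.0003,"z": 0,"roll": 0},{"fingers": 0.4,"x": 0.005,"y": 0.0003,"z": 0,"roll": 0}], "force": 30}}

```text
t: 11.7
tool_pos: [0.5757, 0.1005, 0.1169]
ee_rot: [1.0, 0.028, -0.005, 0.0]
ft_force: [-21.6, 3.6, 9.0]
gripper_width: 0.0409
gripper_force: 30.0
```

{"name": "play_rows", "arguments": {"plan": [{"fingers": 0.6,"x": 0.0,"y": 0,"z": 0,"roll": 0},{"fingers": 0.7,"x": 0.0,"y": 0,"z": 0,"roll": 0},{"fingers": 0.8,"x": 0,"y": 0,"z": 0,"roll": 0},{"fingers": 0.9,"x": 0,"y": 0,"z": 0.0,"roll": 0},{"fingers": 0.9,"x": 0.0,"y": 0.0,"z": 0.01,"roll": 0},{"fingers": 0.9,"x": -0.01,"y": 0.0,"z": 0.04,"roll": 0},{"fingers": 0.9,"x": -0.03,"y": 0.0,"z": 0.07,"roll": 0},{"fingers": 0.9,"x": -0.06,"y": -0.005,"z": 0.1,"roll": 0},{"fingers": 0.9,"x": -0.09,"y": -0.006,"z": 0.12,"roll": 0},{"fingers": 0.9,"x": -0.12,"y": -0.006,"z": 0.12,"roll": 0}]}}

```text
t: 12.7
tool_pos: [0.4602, 0.0943, 0.2412]
ee_rot: [1.0, 0.027, 0.003, -0.0]
ft_force: [0.8, 0.1, -0.2]
gripper_width: 0.0821
gripper_force: 0.0
```

Run:
```python
from h import *
o=np.array([.582,.0174]);y=.056;R=np.array([[np.cos(y),-np.sin(y)],[np.sin(y),np.cos(y)]])
for c in ('scene','top'):
    s=bot.snapshot(c); cv2.imwrite(f'pics/{c}1.png',s['frame']); P=cloud(s)
    for k,z in(('module',.008),('module_front',.043),('contacts',.043)):
        for q in bot.mark_of(c,k)[:1]: print(c,k,round(q['confidence'],2),(atz(s,q['xy'],z)[:2]-o)@R)
    t=(P[...,:2]-o)@R
    m=(abs(t[...,1]-.085)<.015)&(P[...,2]>.06)&(P[...,2]<.1)&(t[...,0]>-.16)&(t[...,0]<.04)
    q=t[m][:,0]; print('rear end, tester x',np.round(np.percentile(q,[0,1,3,10]),4),m.sum())
    mm=(abs(t[...,1]-.085)<.015)&(P[...,2]>.0835-.006)&(P[...,2]<.1)&(t[...,0]<.04); print('top z',np.percentile(P[mm][:,2],[50,97]))
s1=cv2.resize(cv2.imread('pics/scene1.png')[180:320,280:460],(720,560),interpolation=3); cv2.imwrite('pics/c2.png',s1)
```

```text
scene module 0.91 [0.01408758 0.0830902 ]
scene contacts 0.97 [0.07044402 0.08681326]
rear end, tester x [-0.0322 -0.0315 -0.0282 -0.022 ] 472
top z [0.08179462 0.09669262]
top module 0.61 [0.01819227 0.0879126 ]
top module_front 0.91 [0.0653848  0.07824632]
top contacts 0.93 [0.06404655 0.08442848]
rear end, tester x [-0.0344 -0.0333 -0.032  -0.0267] 398
top z [0.08216976 0.08677091]
```

View pics/c2.png

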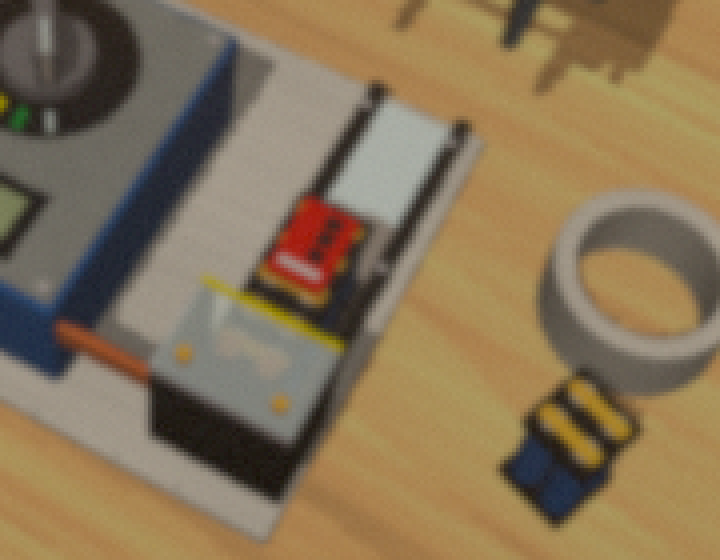

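The crop shows the module under the hood (yellow edge at about 275,310 in the crop) with the board just behind it. Its rear end is at tester x ≈ −33 mm, which is exactly the home value. As a check, I'll nudge the rear end with the closed fingers.

{"name": "play_rows", "arguments": {"plan": [{"fingers": 0,"x": 0.01,"y": 0.001,"z": 0,"roll": 0},{"fingers": 0,"x": 0.022,"y": 0.002,"z": 0,"roll": 0},{"fingers": 0,"x": 0.03,"y": 0.003,"z": -0.01,"roll": 0},{"fingers": 0,"x": 0.034,"y": 0.0036,"z": -0.03,"roll": 0},{"fingers": 0,"x": 0.034,"y": 0.0036,"z": -0.045,"roll": 0},{"fingers": 0,"x": 0.034,"y": 0.0036,"z": -0.06,"roll": 0},{"fingers": 0,"x": 0.034,"y": 0.0036,"z": -0.08,"roll": 0},{"fingers": 0,"x": 0.034,"y": 0.0036,"z": -0.1,"roll": 0},{"fingers": 0,"x": 0.034,"y": 0.0036,"z": -0.115,"roll": 0},{"fingers": 0,"x": 0.034,"y": 0.0036,"z": -0.122,"roll": 0}]}}

```text
t: 14.1
tool_pos: [0.4941, 0.098, 0.1142]
ee_rot: [1.0, 0.027, -0.001, 0.0]
ft_force: [-1.3, 0.3, 0.7]
gripper_width: 0.0049
gripper_force: 0.0
```

{"name": "play_rows", "arguments": {"plan": [{"fingers": 0,"x": 0.006,"y": 0.0003,"z": 0,"roll": 0},{"fingers": 0,"x": 0.012,"y": 0.0007,"z": 0,"roll": 0},{"fingers": 0,"x": 0.018,"y": 0.001,"z": 0,"roll": 0},{"fingers": 0,"x": 0.024,"y": 0.0013,"z": 0,"roll": 0},{"fingers": 0,"x": 0.028,"y": 0.0016,"z": 0,"roll": 0},{"fingers": 0,"x": 0.03,"y": 0.0017,"z": 0,"roll": 0},{"fingers": 0,"x": 0.032,"y": 0.0018,"z": 0,"roll": 0},{"fingers": 0,"x": 0.033,"y": 0.0018,"z": 0,"roll": 0},{"fingers": 0,"x": 0.034,"y": 0.0019,"z": 0,"roll": 0},{"fingers": 0,"x": 0.034,"y": 0.0019,"z": 0,"roll": 0}]}}

```text
t: 15.1
tool_pos: [0.5271, 0.0998, 0.116]
ee_rot: [1.0, 0.027, -0.001, 0.0]
ft_force: [-4.6, -1.4, 2.8]
gripper_width: 0.0003
gripper_force: 2.6
```

{"name": "play_rows", "arguments": {"plan": [{"fingers": 0,"x": 0.001,"y": 0.0001,"z": 0,"roll": 0},{"fingers": 0,"x": 0.002,"y": 0.0001,"z": 0,"roll": 0},{"fingers": 0,"x": 0.003,"y": 0.0002,"z": 0,"roll": 0},{"fingers": 0,"x": 0.004,"y": 0.0002,"z": 0,"roll": 0},{"fingers": 0,"x": 0.005,"y": 0.0003,"z": 0,"roll": 0},{"fingers": 0,"x": 0.005,"y": 0.0003,"z": 0,"roll": 0},{"fingers": 0,"x": 0.005,"y": 0.0003,"z": 0,"roll": 0},{"fingers": 0,"x": 0.005,"y": 0.0003,"z": 0,"roll": 0},{"fingers": 0,"x": 0.005,"y": 0.0003,"z": 0,"roll": 0},{"fingers": 0,"x": 0.005,"y": 0.0003,"z": 0,"roll": 0}]}}

```text
t: 16.1
tool_pos: [0.5277, 0.0999, 0.1152]
ee_rot: [1.0, 0.028, -0.006, 0.0]
ft_force: [-26.2, -2.1, 12.3]
gripper_width: 0.0005
gripper_force: 13.7
```

Hard stop: 26 N with 0.6 mm of movement, so the module is home. I'll back off and head to the dial.

{"name": "play_rows", "arguments": {"plan": [{"fingers": 0,"x": -0.01,"y": 0,"z": 0,"roll": 0},{"fingers": 0,"x": -0.03,"y": -0.001,"z": 0,"roll": 0},{"fingers": 0,"x": -0.035,"y": -0.002,"z": 0.02,"roll": 0},{"fingers": 0,"x": -0.035,"y": -0.002,"z": 0.055,"roll": 0},{"fingers": 0.3,"x": -0.035,"y": -0.002,"z": 0.095,"roll": 0},{"fingers": 0.6,"x": -0.03,"y": -0.02,"z": 0.12,"roll": 0.1},{"fingers": 0.7,"x": -0.02,"y": -0.05,"z": 0.125,"roll": 0.24},{"fingers": 0.7,"x": -0.005,"y": -0.09,"z": 0.125,"roll": 0.38},{"fingers": 0.7,"x": 0.01,"y": -0.13,"z": 0.125,"roll": 0.5},{"fingers": 0.7,"x": 0.024,"y": -0.168,"z": 0.125,"roll": 0.589}]}}

```text
t: 17.1
tool_pos: [0.5576, -0.0696, 0.2415]
ee_rot: [0.948, 0.319, 0.0, 0.0]
ft_force: [0.5, -0.2, -0.1]
gripper_width: 0.0459
gripper_force: 0.0
```

Run:
```python
from h import *
s=bot.state(); print(s['tool_pos'],s['ee_rot'],s['joints'])
o=np.array([.582,.0174]);y=.056;R=np.array([[np.cos(y),-np.sin(y)],[np.sin(y),np.cos(y)]])
s=bot.snapshot('top'); cv2.imwrite('pics/top2.png',s['frame']); P=cloud(s)
t=(P[...,:2]-o)@R
m=(abs(t[...,1]-.085)<.015)&(P[...,2]>.06)&(P[...,2]<.1)&(t[...,0]>-.16)&(t[...,0]<.04)
print('rear',np.percentile(t[m][:,0],[0,1,3,10]))
```

```text
[ 0.55763517 -0.06958212  0.24148991] [9.47818352e-01 3.18810487e-01 4.09455441e-04 2.80045604e-04] [-2.30374431e-01  4.60929775e-01  1.56633783e+00 -4.97696237e-05
  1.11333392e+00  6.91495331e-01]
rear [-0.03450931 -0.03338212 -0.03226855 -0.02786301]
```

{"name": "play_rows", "arguments": {"plan": [{"fingers": 0.6,"x": -0.0005,"y": 0.0005,"z": -0.015,"roll": 0},{"fingers": 0.6,"x": -0.0005,"y": 0.0005,"z": -0.03,"roll": 0},{"fingers": 0.6,"x": -0.0005,"y": 0.0005,"z": -0.045,"roll": 0},{"fingers": 0.6,"x": -0.0005,"y": 0.0005,"z": -0.055,"roll": 0},{"fingers": 0.6,"x": -0.0005,"y": 0.0005,"z": -0.061,"roll": 0},{"fingers": 0.4,"x": -0.0005,"y": 0.0005,"z": -0.061,"roll": 0},{"fingers": 0.3,"x": -0.0005,"y": 0.0005,"z": -0.061,"roll": 0},{"fingers": 0.2,"x": -0.0005,"y": 0.0005,"z": -0.061,"roll": 0},{"fingers": 0.2,"x": -0.0005,"y": 0.0005,"z": -0.061,"roll": 0},{"fingers": 0.2,"x": -0.0005,"y": 0.0005,"z": -0.061,"roll": 0}], "force": 20}}

```text
t: 18.15
tool_pos: [0.5568, -0.0673, 0.1806]
ee_rot: [0.949, 0.316, 0.0, 0.0]
ft_force: [0.2, 0.0, 1.0]
gripper_width: 0.019
gripper_force: 0.0
```

{"name": "play_rows", "arguments": {"plan": [{"fingers": 0.1,"x": 0,"y": 0,"z": 0,"roll": 0},{"fingers": 0.05,"x": 0,"y": 0,"z": 0,"roll": 0},{"fingers": 0.05,"x": 0,"y": 0,"z": 0,"roll": 0},{"fingers": 0.05,"x": 0,"y": 0,"z": 0,"roll": 0},{"fingers": 0.05,"x": 0,"y": 0,"z": 0,"roll": 0},{"fingers": 0.05,"x": 0,"y": 0,"z": 0,"roll": 0},{"fingers": 0.05,"x": 0,"y": 0,"z": 0,"roll": 0},{"fingers": 0.05,"x": 0,"y": 0,"z": 0,"roll": 0},{"fingers": 0.05,"x": 0,"y": 0,"z": 0,"roll": 0},{"fingers": 0.05,"x": 0,"y": 0,"z": 0,"roll": 0}], "force": 20}}

```text
t: 19.15
tool_pos: [0.5579, -0.0686, 0.1806]
ee_rot: [0.949, 0.316, 0.001, 0.002]
ft_force: [5.2, -11.5, -3.3]
gripper_width: 0.0115
gripper_force: 20.0
```

The bar is gripped (11.5 mm). I'll shift slightly to relieve the 12 N of side force and start the clockwise turn.

{"name": "play_rows", "arguments": {"plan": [{"fingers": 0.0,"x": 0.0005,"y": -0.001,"z": 0,"roll": 0},{"fingers": 0.0,"x": 0.001,"y": -0.002,"z": 0,"roll": 0},{"fingers": 0.0,"x": 0.001,"y": -0.002,"z": 0,"roll": 0},{"fingers": 0.0,"x": 0.001,"y": -0.002,"z": 0,"roll": -0.08},{"fingers": 0.0,"x": 0.001,"y": -0.002,"z": 0,"roll": -0.16},{"fingers": 0.0,"x": 0.001,"y": -0.002,"z": 0,"roll": -0.24},{"fingers": 0.0,"x": 0.001,"y": -0.002,"z": 0,"roll": -0.32},{"fingers": 0.0,"x": 0.001,"y": -0.002,"z": 0,"roll": -0.4},{"fingers": 0.0,"x": 0.001,"y": -0.002,"z": 0,"roll": -0.5},{"fingers": 0.0,"x": 0.001,"y": -0.002,"z": 0,"roll": -0.6}], "force": 40}}

```text
t: 20.15
tool_pos: [0.5582, -0.0693, 0.1806]
ee_rot: [1.0, 0.02, 0.001, 0.0]
ft_force: [1.9, 0.6, 3.0]
gripper_width: 0.0118
gripper_force: 40.0
```

{"name": "play_rows", "arguments": {"plan": [{"fingers": 0.0,"x": 0,"y": 0,"z": 0,"roll": -0.1},{"fingers": 0.0,"x": 0,"y": 0,"z": 0,"roll": -0.2},{"fingers": 0.0,"x": 0,"y": 0,"z": 0,"roll": -0.3},{"fingers": 0.0,"x": 0,"y": 0,"z": 0,"roll": -0.4},{"fingers": 0.0,"x": 0,"y": 0,"z": 0,"roll": -0.48},{"fingers": 0.0,"x": 0,"y": 0,"z": 0,"roll": -0.54},{"fingers": 0.0,"x": 0,"y": 0,"z": 0,"roll": -0.58},{"fingers": 0.0,"x": 0,"y": 0,"z": 0,"roll": -0.6},{"fingers": 0.0,"x": 0,"y": 0,"z": 0,"roll": -0.6},{"fingers": 0.0,"x": 0,"y": 0,"z": 0,"roll": -0.6}]}}

```text
t: 21.15
tool_pos: [0.5581, -0.0696, 0.1806]
ee_rot: [0.962, -0.274, 0.001, 0.0]
ft_force: [1.7, -3.8, 6.4]
gripper_width: 0.0123
gripper_force: 40.0
```

{"name": "play_rows", "arguments": {"plan": [{"fingers": 0.0,"x": 0,"y": 0,"z": 0,"roll": 0},{"fingers": 0.0,"x": 0,"y": 0,"z": 0,"roll": 0},{"fingers": 0.0,"x": 0,"y": 0,"z": 0,"roll": 0},{"fingers": 0.0,"x": 0,"y": 0,"z": 0,"roll": 0},{"fingers": 0.0,"x": 0,"y": 0,"z": 0,"roll": 0},{"fingers": 0.0,"x": 0,"y": 0,"z": 0,"roll": 0},{"fingers": 0.0,"x": 0,"y": 0,"z": 0,"roll": 0},{"fingers": 0.0,"x": 0,"y": 0,"z": 0,"roll": 0},{"fingers": 0.0,"x": 0,"y": 0,"z": 0,"roll": 0},{"fingers": 0.0,"x": 0,"y": 0,"z": 0,"roll": 0}]}}

```text
t: 22.15
tool_pos: [0.5581, -0.0696, 0.1806]
ee_rot: [0.962, -0.274, 0.001, 0.0]
ft_force: [2.1, -4.5, 5.5]
gripper_width: 0.012
gripper_force: 40.0
```

Run:
```python
from h import *
s=bot.state(); q=s['ee_rot']; print('yaw',2*np.arctan2(q[1],q[0]),s['wrist_torque'],s['ft_force'],s['gripper_width'])
o=np.array([.582,.0174]);y=.056;R=np.array([[np.cos(y),-np.sin(y)],[np.sin(y),np.cos(y)]])
for c in ('scene','top'):
    s=bot.snapshot(c); P=cloud(s)
    t=(P[...,:2]-o)@R
    m=(abs(t[...,1]-.085)<.015)&(P[...,2]>.06)&(P[...,2]<.1)&(t[...,0]>-.16)&(t[...,0]<.04)
    print(c,'rear',np.percentile(t[m][:,0],[0,1,3,10]),m.sum())
    if c=='scene': cv2.imwrite('pics/c3.png',cv2.resize(s['frame'][130:320,200:460],(780,570),interpolation=3))
```

```text
yaw -0.5550634637270272 [-0.84478568 -0.40066592  0.30829086] [ 2.09469372 -4.50544232  5.47397903] 0.012014601398218864
scene rear [-0.03270347 -0.03132795 -0.02764906 -0.02146213] 471
top rear [-0.03428166 -0.03362664 -0.03236928 -0.02722939] 400
```

View pics/c3.png

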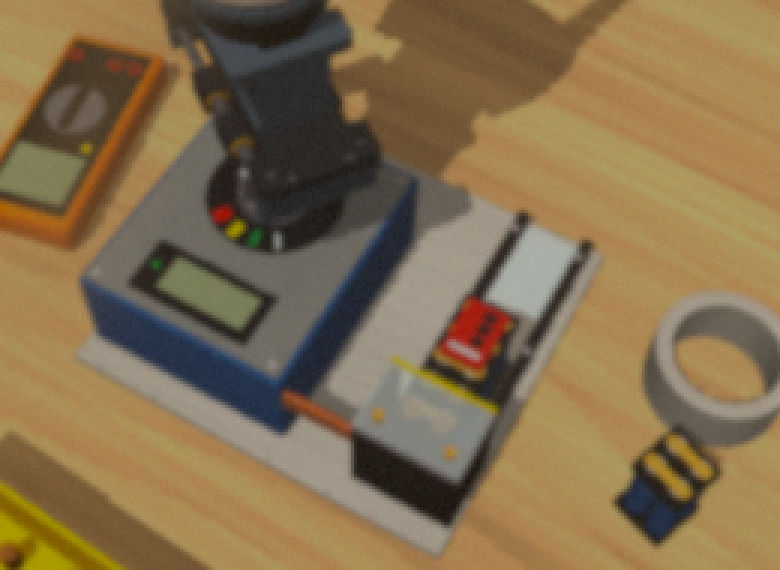

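The bar now points at the red mark (about 222,213 in the crop). The yaw and the 0.31 N m spring torque both fit the third click, and the module is still home. Handing in.

```bash
python3 -c "
from bench import bot
print(bot.hand_in())"
```

```text
the job is handed in; nothing more can be done
None
```

I handed the job in with the module home against the contacts and the dial held at the red third click (about 1.2 rad, 40 N grip); `hand_in()` returned no verdict.

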